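# Weigh the spatula balanced across the pocket scale

### The job

The silicone spatula stands on its long edge in the drying rack: take it out, lay it flat on the blue mat and let go of it. Then pick it up again and weigh it on the pocket scale: lay it flat and squarely across the scale's narrow metal ridge so that it stays balanced there, level, with both ends hanging free. Set it on the scale gently, for the scale must not be pressed hard, and leave the other things where they are.

Things in the scene. Friction and masses are not known exactly. Their poses are not given: they have to be found in the camera images.
- spatula: spatula 200 mm long, 12 mm thick, two equal flat faces; wooden handle 22 mm wide, grey silicone blade 50 mm wide. Origin at its very middle. Own x from handle end (-100 mm) to blade tip (+100), y through its thickness, z across its width. 95 to 135 g, blade end heavier: it balances at a point between x = +23 and +33 mm, different for each spatula. Starts on edge: z about upright, x along the slot
- blade (a point): point in the middle of the spatula's blade, 45 mm from its origin towards the tip, axes as the spatula's. The blade is straight-sided, 50 mm wide, from 40 mm before this point to 40 mm beyond it, then rounded off. At the start the blade's lower edge is 18 mm and its upper edge 68 mm above the worktop; it may lean a few degrees in its slot
- rack: low wooden drying rack, fixed, base 190 x 170 x 18 mm (own x, y, z), origin under its centre. Three slots along x, at y = -60, 0 and +60 mm. The spatula is in the middle one, blade to +x. A round glass lid (6 mm thick, top at 97 mm, y = -60) and a dark board (10 mm thick, top at 76 mm, y = +60) stay in the outer slots. Rack and scale may swap sides of the mat
- slot (a point): centre of the middle slot's floor, 18 mm above the worktop; axes as the rack's. Each slot is made by upright dowels 8 mm thick, reaching 49 mm above the worktop, at x = -65 and x = +65 mm, their axes 12 mm either side of the slot's middle; between them the slot is open at the sides
- scale: black pocket scale, fixed, 150 x 85 mm (own x, y), 18 mm high, display at -x, steel pan (top at 22 mm) at +x. On the pan stands a carrier for long tools: an aluminium ridge with a narrow flat crest. Origin under the scale's centre
- ridge (a point): middle of the ridge's flat crest, 66 mm above the worktop, 34 mm from the scale's origin along its x; axes as the scale's. The crest is 40 mm long along x and 16 mm wide along y. The spatula must lie across it, along the scale's y (blade to either side), with its balance point over the crest
- mat: blue flat silicone mat 240 x 190 mm (own x, y), 3 mm thick, fixed, in front of the robot. Origin under its centre
- steel_cup: small shiny steel bowl, 68 mm across, 36 mm high, close to the scale; origin under its centre; to be left alone
- stick: flat wooden stirring stick 148 x 18 x 5 mm lying beside the scale; origin under its centre; to be left alone
- bottle_a: small amber bottle, 34 mm across, 75 mm tall, just beyond the mat; origin under its centre; to be left alone
- bottle_b: small amber bottle, 34 mm across, 85 mm tall, just beyond the mat; origin under its centre; to be left alone
- jar_lid: flat jar lid with green rim, 84 mm across, 12 mm high, just beyond the rack; origin under its centre; to be left alone
Not all that is in view belongs to the job. Of the things that look like the scale, the smaller one is meant.

How it is judged:
On the way:
1. the spatula lies flat on the mat, let go and at rest ((angle between spatula's own y axis and vertical below 0.1 rad or angle between spatula's own y axis and vertical above 3.0416 rad) and height (world z) of spatula below 0.014 m and x of spatula in the frame of mat between -0.09 and 0.09 m and y of spatula in the frame of mat between -0.09 and 0.09 m and linear speed of spatula below 0.02 m/s and angular speed of spatula below 0.15 rad/s and contact force between spatula and the fingers below 0.05 N), for 0.2 s.
At the end, for the whole second after the job is handed in: The spatula rests by itself on the scale's ridge alone: flat and level within 6 degrees, its middle 67 to 78 mm above the worktop, lying squarely across the ridge (within 17 degrees, and its long axis within 25 mm of the middle of the crest's length), let go and at rest ((angle between spatula's own y axis and vertical below 0.1 rad or angle between spatula's own y axis and vertical above 3.0416 rad) and height (world z) of spatula between 0.067 and 0.078 m and x of spatula in the frame of ridge between -0.025 and 0.025 m and horizontal distance between spatula and ridge below 0.055 m and angle between the x axis of spatula and the y axis of scale, either way round below 0.3 rad and contact force between spatula and scale above 0.4 N and linear speed of spatula below 0.02 m/s and angular speed of spatula below 0.15 rad/s and contact force between spatula and the fingers below 0.05 N); the robot touches nothing.
It fails at once if the scale is pressed with more than 30 N (contact force between scale and spatula above 30 N or contact force between scale and the arm above 30 N or contact force between scale and the fingers above 30 N).
It fails at once if one of the other things is shifted by more than 25 mm or knocked over (distance of any of steel_cup, stick, bottle_a, bottle_b, jar_lid from where it was at the start of the episode above 0.025 m or angle between any of steel_cup, stick, bottle_a, bottle_b, jar_lid's own z axis and vertical above 0.6 rad).
It also fails if it takes over 64 s, if anything falls off the work surface, if the arm or the gripper's body presses on something with over 40 N, if the wrist force passes 120 N, or if a joint passes its speed limit or range.

### The arm

A 6-joint arm with a two-finger parallel gripper is mounted at the origin on the work surface. World frame = base frame: x ahead of the robot, y to its left, z up, the work surface at z = 0. Lengths are in m, angles in rad, forces in N, time in s.
With the tool pointing down it reaches from about 0.35 to 0.975 m from the base axis. Payload 4.9 kg.
Tool frame: the origin (TCP) lies on the front face of the gripper's body, between the roots of the fingers; the fingertips stand ctrl.tip_extent ahead of it and the grasp point (between the pads) lies 54 mm ahead of it (ctrl.tip_extent is the distance from the TCP to the fingertips, in m); z points along the fingers, y is the line along which they close (so a half turn about z gives the same grasp; the last joint's range is limited). The gripper opens to 85 mm and grips with 20 to 120 N. Pads are 22 mm wide; open, the fingers measure 114 mm over their backs; the gripper's body (76 mm by 85 mm) begins 54 mm behind the grasp point. The pads swing forward as they close: fully open they stand 13 mm farther back than shut.
Start: joints at [-1.265, 0.053, 1.613, -0, 1.476, -0.119], TCP at [0.258, -0.569, 0.304] pointing down, gripper open.
Joint ranges: [-3.01, 3.01], [-1.01, 2.22], [0.06, 2.58], [-1.02, 4.17], [0.09, 2.62], [-3.14, 3.14]. Speed limits (rad/s): [2.57, 2.57, 3.14, 3.14, 3.14, 3.14].

### API

Orientations are given as a rotation vector (axis times angle).
In Python, from station import ctrl gives the robot as it stands.
- The arm moves only by the tool apply_moves, never from a script. Its argument "rows" is one flat list of numbers, 6 for each row, row after row: the shift along the tool's x, y, z normalised to -1 to 1, where 1 is 0.6 m, then the turn, a rotation vector about the tool's x, y, z normalised to -1 to 1, where 1 is 90 degrees. A call has 1 to 20 rows; each row is the pose to reach, as a shift and turn from the pose commanded when the call began, along the tool's axes at that moment; what a row does not reach only later rows make up. A row lasts 1/10 s, in which the tool goes at most 50 mm and 8.59 degrees, less where a joint would pass 70% of its speed; a pose out of reach is approached as far as the arm can. A call with a number of a shift or a turn outside -1 to 1 is refused whole. A call with a gripper value outside its range is refused whole. "grip" is the opening, from 0 (shut) to 1 (fully open), set as the call begins (left out, the last holds). The fingers move at their own pace and stop on an object; "grip_force" is the grip in N (left out, the last holds). Time passes only in rows, so rows that repeat a pose let the fingers close. It gives the time, the measured TCP pose, the force, the opening and the grip force at its end, in the units of the state.
- ctrl.get_obs(): the state, without advancing time (a new reading comes with each control period).
- ctrl.get_image(name): name is "scene" or "side" or "wrist"; returns (picture, depth): 420x560x3 uint8, blue, green, red; 420x560 float32, m along the optical axis (not along the pixel's ray), 0 where there is no reading.
- ctrl.camera_model(name): a dict with "mtx" (3x3 intrinsics, pixels), "R" (3x3) and "t" (3): a world point X has camera coordinates R X + t; the wrist camera has in their place "tool_from_camera" (4x4, takes a point from camera to tool coordinates, whose origin is the TCP and whose axes are the flange's). Camera axes: x right, y down, z forward; pixel columns grow to the right and rows downward; lengths in m; the calibration is good to about 2 mm. A picture is of the moment at which its call begins: read the wrist's pose just before it. camera_model takes no time and is no camera call.
- ctrl.finish_job(): hands the job in; it is judged then, once.
The state is a dict: "t": time; "q": joint angles; "dq": joint speeds; "effort": joint torques, N m; "tool_pos": TCP position; "tool_rot": TCP orientation; "contact_force": force on the tool from outside, world axes, zero at the start; "wrist_torque": the same for the moment, N m; "opening": finger opening in m; "grip_force": force on a finger pad.
Only numpy, scipy, OpenCV 4.12 (cv2) and the standard library are available. Lean on these libraries where they do the work, as an engineer would, in place of code of your own. Each camera call takes 0.05 s, during which the arm holds its last target. There are 200 camera calls.

## Working session

There is one attempt and no reset: what is moved stays moved. The work goes in short steps, Python scripts to look and compute and a tool call to move; the robot and the scene stay as the last step left them, time stands still between calls to the robot, and variables do not carry over. Pictures are saved under pics/ and viewed, at most 10 in all, crops included, and the job is handed in when it is done.

Besides the shell and the picture viewer there is one more tool, called after ">>>" as name(argument=value, ...) on one line, values as JSON. apply_moves: Moves the arm, as the interface text tells. Its arguments: {"type":"object","properties":{"rows":{"type":"array","items":{"type":"number"}},"grip":{"type":"number"},"grip_force":{"type":"number"}},"required":["rows"]}

```bash
ls; mkdir -p pics
cat > h.py <<'E'
import numpy as np, cv2
from scipy.spatial.transform import Rotation as Rn
from station import ctrl
def cam(name):
    m=ctrl.camera_model(name); K=np.array(m['mtx'])
    if 'R' in m: R=np.array(m['R']);t=np.array(m['t']); return K,R.T,-R.T@t
    o=ctrl.get_obs(); T=np.array(m['tool_from_camera']); Rt=Rn.from_rotvec(o['tool_rot']).as_matrix()
    return K,Rt@T[:3,:3],Rt@T[:3,3]+np.array(o['tool_pos'])
def cloud(name):
    K,R,c=cam(name); im,d=ctrl.get_image(name)
    v,u=np.mgrid[:420,:560]; P=np.stack([(u-K[0,2])/K[0,0]*d,(v-K[1,2])/K[1,1]*d,d],-1)
    return im,d,P@R.T+c
def plane(px,z,K,R,c):
    r=np.c_[px,np.ones(len(px))]@np.linalg.inv(K).T@R.T
    return c+r*((z-c[2])/r[:,2])[:,None]
E
python3 - <<'E'
from h import *
o=ctrl.get_obs(); print(o, ctrl.tip_extent)
for n in ['scene','side']:
    im,d,P=cloud(n); cv2.imwrite(f'pics/{n}0.png',im); np.savez(f'{n}0.npz',im=im,d=d,P=P); print(n,cam(n)[2],(d>0).mean())
E
```

```text
pics
{'t': 0.0, 'q': array([-1.26496034e+00,  5.33666591e-02,  1.61430014e+00,  9.46176765e-06,
        1.47603002e+00, -1.18968903e-01]), 'dq': array([-0.00131492, -0.00137229, -0.00019685, -0.00186642,  0.00109868,
       -0.00168523]), 'effort': array([-7.40398336e-04, -3.93680727e+01, -3.70175135e+01, -1.03973409e-04,
        7.09867571e-03,  2.81515935e-05]), 'tool_pos': array([ 0.25746304, -0.5689774 ,  0.30265313]), 'tool_rot': array([-3.06894404e+00, -6.61832660e-01,  2.93443125e-04]), 'contact_force': array([0.20194839, 0.33986368, 0.46585813]), 'wrist_torque': array([-0.00861432, -0.01530495, -0.02920128]), 'grip_force': 0.0, 'opening': 0.08582576393868063} 0.0726
scene [1.22686485 0.00695007 0.62919258] 0.9959821428571428
side [0.02644106 0.66700229 0.80551468] 0.9959523809523809
```

View pics/scene0.png

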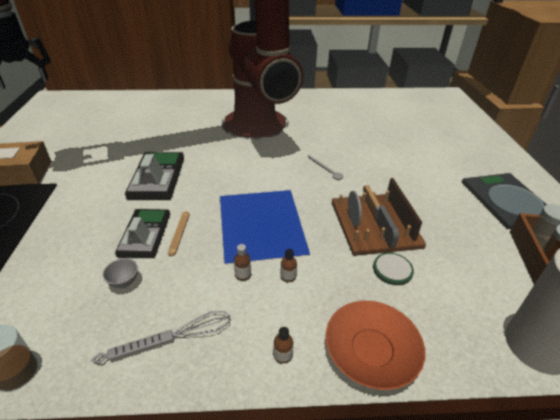

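View pics/side0.png

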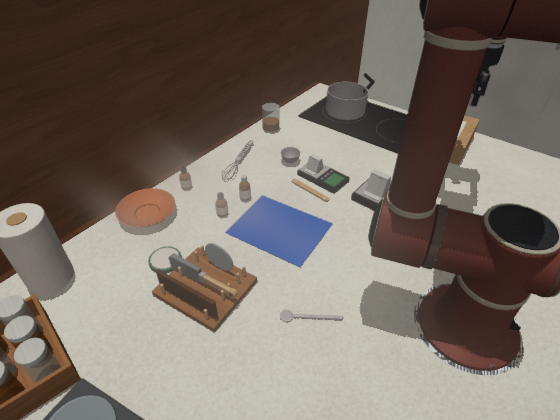

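The scene view shows two scale candidates, at (145,232) and (155,175). The stick (179,232) and the cup (121,273) lie beside the first. The rack is at (378,220), with the spatula blade pointing away from the robot. I'll measure both candidates.

Run:
```python
from h import *
for n in ['scene','side']:
    f=np.load(n+'0.npz'); im,P=f['im'],f['P']
    hsv=cv2.cvtColor(im,cv2.COLOR_BGR2HSV); z=P[...,2]; K,R,c=cam(n)
    ok=(P[...,0]>.3)&(P[...,0]<.9)&(abs(P[...,1])<.5)
    print(n,'table z',np.median(z[ok]))
    def rects(m,name,amin=60):
        cs,_=cv2.findContours(m.astype(np.uint8),0,2)
        nl,L,st,_=cv2.connectedComponentsWithStats(m.astype(np.uint8))
        for i in range(1,nl):
            if st[i,4]<amin: continue
            Q=P[L==i]; r=cv2.minAreaRect((Q[:,:2]*1000).astype(np.float32))
            print(name,np.round(np.median(np.argwhere(L==i),0))[::-1],'ctr',np.round(r[0]),'size',np.round(r[1]),'ang',round(r[2],1),'z',np.round(np.percentile(Q[:,2],[2,50,98])*1000))
    V=hsv[...,2].astype(int)
    rects(ok&(z>.008)&(z<.03),'low')
    rects(ok&(z>.03),'high')
    rects(ok&(hsv[...,0]>105)&(hsv[...,0]<130)&(hsv[...,1]>150),'mat')
```

```text
scene table z -0.0013831337786969211
low [151. 186.] ctr [ 365. -275.] size [116. 133.] ang 88.2 z [ 9. 25. 30.]
low [371. 229.] ctr [545. 285.] size [200. 169.] ang 5.7 z [ 9. 16. 28.]
low [146. 236.] ctr [ 556. -259.] size [ 86. 153.] ang 85.8 z [10. 17. 25.]
low [393. 268.] ctr [686. 288.] size [82. 82.] ang 47.7 z [ 8. 11. 13.]
low [118. 269.] ctr [ 683. -278.] size [34. 59.] ang 28.0 z [ 8. 19. 30.]
low [242. 274.] ctr [699. -29.] size [14. 33.] ang 4.2 z [ 8. 19. 30.]
low [288. 275.] ctr [705.  65.] size [15. 34.] ang 3.7 z [ 9. 19. 29.]
low [124. 285.] ctr [ 716. -261.] size [18. 54.] ang 29.0 z [ 9. 22. 30.]
low [370. 330.] ctr [841. 199.] size [168. 117.] ang 90.0 z [ 9. 17. 29.]
low [149. 342.] ctr [ 827. -166.] size [ 46. 238.] ang 15.1 z [ 9. 14. 22.]
low [514. 344.] ctr [865. 450.] size [15. 69.] ang 85.1 z [ 8. 19. 30.]
low [282. 357.] ctr [881.  42.] size [32. 13.] ang 88.7 z [10. 20. 29.]
low [ 30. 369.] ctr [ 879. -371.] size [42.  9.] ang 2.7 z [ 9. 19. 30.]
high [151. 170.] ctr [ 375. -277.] size [58. 86.] ang 0.5 z [30. 62. 88.]
high [404. 208.] ctr [536. 340.] si
[... 1734 characters left out ...]
 [66. 70.] ang 61.9 z [30. 35. 39.]
high [314. 162.] ctr [ 586. -258.] size [38. 43.] ang 81.0 z [31. 52. 69.]
high [184. 176.] ctr [862.  47.] size [33. 27.] ang 64.7 z [32. 50. 77.]
high [376. 186.] ctr [ 380. -260.] size [77. 79.] ang 89.9 z [30. 54. 93.]
high [244. 186.] ctr [682. -25.] size [31. 29.] ang 12.4 z [31. 56. 87.]
high [220. 202.] ctr [687.  69.] size [32. 28.] ang 73.0 z [32. 51. 77.]
high [ 45. 235.] ctr [856. 473.] size [54. 87.] ang 90.0 z [ 36. 160. 203.]
high [218. 255.] ctr [545. 229.] size [85.  8.] ang 6.8 z [32. 66. 98.]
high [198. 274.] ctr [541. 293.] size [201.  30.] ang 8.8 z [32. 53. 70.]
high [187. 293.] ctr [532. 353.] size [170.  21.] ang 5.4 z [31. 61. 78.]
```

Run:
```python
from h import *
a=cv2.imread('pics/scene0.png')[140:290,90:210]; b=cv2.imread('pics/scene0.png')[170:290,320:440]
a=cv2.resize(a,(400,500),interpolation=2); b=cv2.resize(b,(400,400),interpolation=2)
b=np.vstack([b,np.zeros((100,400,3),np.uint8)])
cv2.imwrite('pics/crop1.png',np.hstack([a,b]))
```

```text
(no output)
```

View pics/crop1.png

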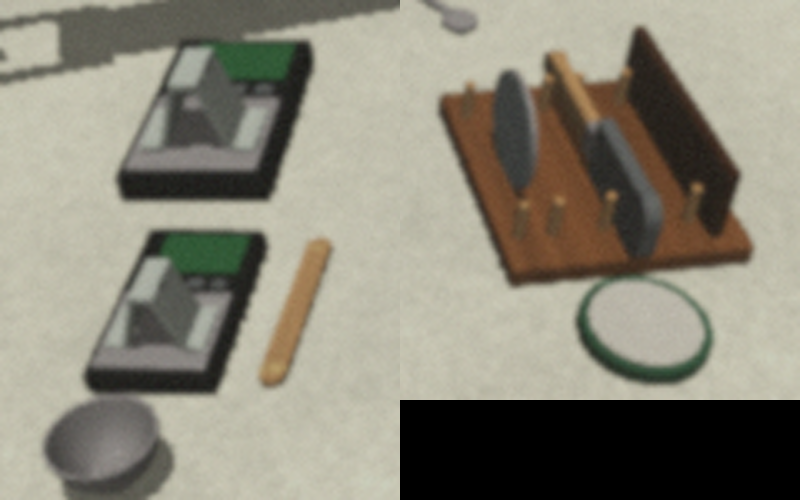

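Candidates for the scale: the one at scene (145,232) measures 153x86 mm with its crest at about 66 mm. The one at (155,175) is about 130 x over 116 mm with its crest at about 88 mm. The smaller one fits the stated 150x85 mm and has the stick and cup beside it, and the crop confirms this. The rack crop shows the handle towards the robot and the blade away from it.

Next I'll look from above the rack with the wrist camera.

```bash
cat >> h.py <<'E'
def pose(yaw,tilt=0):  # tool x yaw (deg), pointing down, then tilt about tool x (deg)
    y=np.radians(yaw); M=np.array([[np.cos(y),np.sin(y),0],[np.sin(y),-np.cos(y),0],[0,0,-1]]).T
    M=np.c_[[np.cos(y),np.sin(y),0],[np.sin(y),-np.cos(y),0],[0,0,-1]]
    return M@Rn.from_rotvec([np.radians(tilt),0,0]).as_matrix()
def to(p,M,o=None):
    o=o or ctrl.get_obs(); R0=Rn.from_rotvec(o['tool_rot']).as_matrix()
    s=R0.T@(np.array(p)-o['tool_pos'])/.6; r=Rn.from_matrix(R0.T@M).as_rotvec()/(np.pi/2)
    print('row',np.round(np.r_[s,r],4).tolist());
E
python3 - <<'E'
from h import *
print(np.round(ctrl.camera_model('wrist')['tool_from_camera'],3).tolist(), ctrl.camera_model('wrist')['mtx'])
to([.44,-.05,.30],pose(12)); to([.56,.285,.30],pose(4.5))
E
```

```text
[[-0.001, -0.948, -0.318, 0.081], [1.0, -0.001, -0.0, 0.001], [-0.0, -0.318, 0.948, -0.069], [0.0, 0.0, 0.0, 1.0]] [[317.51484308   0.         283.56799275]
 [  0.         317.51484308 206.64027717]
 [  0.           0.           1.        ]]
row [0.6338, -0.6628, 0.006, -0.0012, 0.0, 0.1371]
row [1.0461, -1.089, 0.0068, -0.0012, 0.0001, 0.2204]
```

>>> apply_moves(rows=[0.63, -0.66, 0.006, 0, 0, 0.137, 0.63, -0.66, 0.006, 0, 0, 0.137, 0.63, -0.66, 0.006, 0, 0, 0.137, 0.63, -0.66, 0.006, 0, 0, 0.137, 0.63, -0.66, 0.006, 0, 0, 0.137, 0.63, -0.66, 0.006, 0, 0, 0.137, 0.63, -0.66, 0.006, 0, 0, 0.137, 0.63, -0.66, 0.006, 0, 0, 0.137, 0.63, -0.66, 0.006, 0, 0, 0.137, 0.63, -0.66, 0.006, 0, 0, 0.137, 0.63, -0.66, 0.006, 0, 0, 0.137, 0.63, -0.66, 0.006, 0, 0, 0.137], grip=0.5)

```text
t: 1.3
tool_pos: [0.4393, -0.0481, 0.2999]
tool_rot: [-3.121, -0.342, 0.0]
contact_force: [-0.7, -0.5, -0.2]
opening: 0.0426
grip_force: 0.0
```

Run:
```python
from h import *
to([.56,.285,.30],pose(4.5)); print(ctrl.get_obs()['q'])
```

```text
row [0.3164, -0.4985, 0.0008, -0.0012, 0.0, 0.0888]
[-2.78471102e-01 -4.08244897e-01  2.02331088e+00  1.75200418e-03
  1.52733729e+00  1.07426859e+00]
```

>>> apply_moves(rows=[0.3164, -0.4985, 0, 0, 0, 0.089, 0.3164, -0.4985, 0, 0, 0, 0.089, 0.3164, -0.4985, 0, 0, 0, 0.089, 0.3164, -0.4985, 0, 0, 0, 0.089, 0.3164, -0.4985, 0, 0, 0, 0.089, 0.3164, -0.4985, 0, 0, 0, 0.089, 0.3164, -0.4985, 0, 0, 0, 0.089, 0.3164, -0.4985, 0, 0, 0, 0.089, 0.3164, -0.4985, 0, 0, 0, 0.089, 0.3164, -0.4985, 0, 0, 0, 0.089])

```text
t: 2.3
tool_pos: [0.5621, 0.2781, 0.2998]
tool_rot: [3.139, 0.108, -0.002]
contact_force: [-0.3, -0.7, -0.4]
opening: 0.0426
grip_force: 0.0
```

Run:
```python
from h import *
print(ctrl.get_obs()['tool_pos'],ctrl.get_obs()['dq'].round(3))
im,d,P=cloud('wrist'); cv2.imwrite('pics/w1.png',im); np.savez('w1.npz',im=im,d=d,P=P)
print((d>0).mean())
```

```text
[0.56208667 0.27805045 0.29976436] [-0.016 -0.021  0.012 -0.    -0.001  0.001]
0.9960331632653061
```

View pics/w1.png

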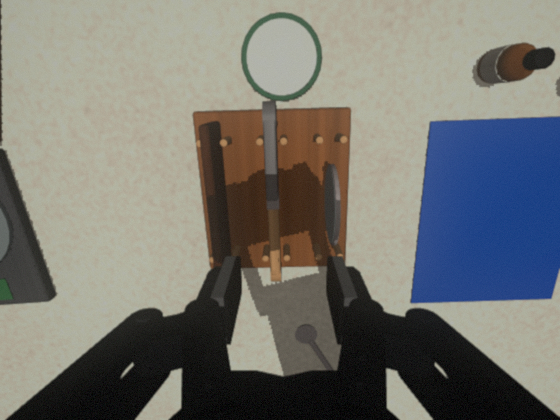

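The wrist view shows the spatula from its blade tip at (269,102) to its handle end at (276,281). The dowels, the lid at (333,205) and the board at (215,190) are also clear.

Run:
```python
from h import *
f=np.load('w1.npz'); P=f['P'];im=f['im'];z=P[...,2]
v,u=np.mgrid[:420,:560]
def show(m,n):
    Q=P[m]; A=Q[:,:2]-Q[:,:2].mean(0); w=np.linalg.svd(A,full_matrices=False)[2][0]; w*=np.sign(w[0]); s=A@w
    print(n,m.sum(),'mean',Q.mean(0).round(4),'ang',np.degrees(np.arctan2(w[1],w[0])).round(2),'ext',s.min().round(4),s.max().round(4),'perp',np.percentile(A@[-w[1],w[0]],[2,98]).round(4),'z',np.percentile(Q[:,2],[5,50,95]).round(4),
     'ends',(Q[:,:2].mean(0)+w*s.min()).round(4),(Q[:,:2].mean(0)+w*s.max()).round(4))
bx=(u>255)&(u<290)&(v>95)&(v<290)
show(bx&(z>.062),'bladetop')
show(bx&(v<215)&(z>.03),'blade all')
show(bx&(z>.045)&(v>210),'handle')
show(bx&(z>.03),'spat')
show((u>185)&(u<360)&(v>100)&(v<275)&(z>.012)&(z<.024),'rack')
for lo,hi in[(.022,.034),(.034,.046),(.046,.058),(.06,.075)]:
    show(bx&(v>105)&(v<190)&(z>lo)&(z<hi)&(u<282)&(abs(u-258-0)>6),f'blade z{lo}')
# lid/board
show((u>320)&(u<345)&(v>160)&(v<250)&(z>.06),'lid'); show((u>195)&(u<232)&(v>120)&(v<270)&(z>.06),'board')
hsv=cv2.cvtColor(im,cv2.COLOR_BGR2HSV)
K,R,c=cam('wrist'); print('table',np.median(z[(u>60)&(u<190)&(v>60)&(v<250)]))
# mat from scene/side colour
for n in ['scene','side']:
    g=np.load(n+'0.npz'); hs=cv2.cvtColor(g['im'],cv2.COLOR_BGR2HSV)
    m=((hs[...,0]>105)&(hs[...,0]<130)&(hs[...,1]>150)).astype(np.uint8)
    nl,L,st,_=cv2.connectedComponentsWithStats(m); i=1+st[1:,4].argmax()
    if n=='scene' or 1:
        K,R,c=cam(n); px=np.argwhere((L==i)&(g['P'][...,0]<.72)&(abs(g['P'][...,1])<.2))[:,::-1].astype(float)
        X=plane(px,.003,K,R,c)[:,:2]; print(n,cv2.minAreaRect((X*1000).astype(np.float32)))
```

```text
bladetop 1222 mean [0.5963 0.2922 0.0725] ang 4.5 ext -0.0481 0.0467 perp [-0.0061  0.0063] z [0.0646 0.067  0.0683] ends [0.5483 0.2884] [0.6428 0.2958]
blade all 1644 mean [0.5923 0.2915 0.0654] ang 5.02 ext -0.0649 0.0506 perp [-0.0132  0.0109] z [0.047  0.0666 0.0681] ends [0.5277 0.2859] [0.6427 0.296 ]
handle 856 mean [0.4919 0.2823 0.0556] ang 3.76 ext -0.0467 0.1516 perp [-0.013   0.0108] z [0.0478 0.0528 0.0541] ends [0.4453 0.2792] [0.6432 0.2922]
spat 2546 mean [0.5556 0.2881 0.0612] ang 5.2 ext -0.1105 0.0874 perp [-0.0132  0.012 ] z [0.0433 0.058  0.068 ] ends [0.4455 0.2781] [0.6426 0.296 ]
rack 16090 mean [0.5537 0.2799 0.0172] ang 3.37 ext -0.1099 0.0836 perp [-0.0744  0.0891] z [0.0159 0.0172 0.0185] ends [0.444  0.2735] [0.6372 0.2848]
blade z0.022 27 mean [0.5908 0.2857 0.0284] ang 4.93 ext -0.0387 0.0317 perp [-0.0038  0.0006] z [0.0236 0.0287 0.0337] ends [0.5523 0.2823] [0.6224 0.2884]
blade z0.034 22 mean [0.5993 0.286  0.0406] ang 4.49 ext -0.048 0.0386 perp [-0.004   0.0014] z [0.035  0.0411 0.045 ] ends [0.5515 0.2822] [0.6378 0.289 ]
blade z0.046 40 mean [0.6048 0.2859 0.0507] ang 5.47 ext -0.0327 0.0313 perp [-0.0036  0.0014] z [0.0465 0.0496 0.0573] ends [0.5723 0.2828] [0.636  0.2889]
blade z0.06 960 mean [0.5983 0.292  0.0668] ang 4.28 ext -0.0387 0.0395 perp [-0.0053  0.0055] z [0.0646 0.067  0.0682] ends [0.5597 0.2891] [0.6377 0.2949]
lid 802 mean [0.5523 0.2292 0.0875] ang 10.95 ext -0.0483 0.1001 perp [-0.0061  0.0049] z [0.064  0.0867 0.0979] ends [0.5049 0.22  ] [0.6505 0.2482]
board 2005 mean [0.5549 0.3424 0.0885] ang 1.87 ext -0.0799 0.087 perp [-0.0404  0.0118] z [0.0632 0.0746 0.2378] ends [0.475  0.3398] [0.6418 0.3452]
table -0.0008403925729446593
scene ((527.8738403320312, 11.823097229003906), (231.08615112304688, 183.54774475097656), 6.0570502281188965)
side ((562.8261108398438, -2562.844482421875), (0.0, 0.0), 0.0)
```

Run:
```python
from h import *
to([.572,.2903,.18],pose(4.6)); to([.572,.2903,.112],pose(4.6))
```

```text
row [0.0181, -0.02, 0.2001, 0.0005, 0.0004, -0.0076]
row [0.0181, -0.0201, 0.3134, 0.0005, 0.0004, -0.0076]
```

>>> apply_moves(rows=[0.018, -0.02, 0.1, 0, 0, -0.007, 0.018, -0.02, 0.2, 0, 0, -0.007, 0.018, -0.02, 0.2, 0, 0, -0.007, 0.018, -0.02, 0.2, 0, 0, -0.007, 0.018, -0.02, 0.25, 0, 0, -0.007, 0.018, -0.02, 0.29, 0, 0, -0.007, 0.018, -0.02, 0.313, 0, 0, -0.007, 0.018, -0.02, 0.313, 0, 0, -0.007, 0.018, -0.02, 0.313, 0, 0, -0.007, 0.018, -0.02, 0.313, 0, 0, -0.007])

```text
t: 3.35
tool_pos: [0.5735, 0.2922, 0.115]
tool_rot: [-3.138, -0.126, -0.006]
contact_force: [-0.1, 0.2, 0.5]
opening: 0.0429
grip_force: 0.0
```

>>> apply_moves(rows=[0, 0, 0, 0, 0, 0, 0, 0, 0, 0, 0, 0, 0, 0, 0, 0, 0, 0, 0, 0, 0, 0, 0, 0, 0, 0, 0, 0, 0, 0, 0, 0, 0, 0, 0, 0], grip=0, grip_force=40)

```text
t: 3.95
tool_pos: [0.5727, 0.2919, 0.1136]
tool_rot: [3.139, 0.128, 0.002]
contact_force: [-2.1, -3.0, 5.1]
opening: 0.0112
grip_force: 39.6
```

>>> apply_moves(rows=[0, 0, -0.03, 0, 0, 0, 0, 0, -0.08, 0, 0, 0, 0, 0, -0.14, 0, 0, 0, 0, 0, -0.2, 0, 0, 0, 0, 0, -0.25, 0, 0, 0, 0, 0, -0.25, 0, 0, 0, 0, 0, -0.25, 0, 0, 0])

```text
t: 4.65
tool_pos: [0.5722, 0.2922, 0.2635]
tool_rot: [-3.138, -0.127, -0.002]
contact_force: [-0.2, -0.2, -1.5]
opening: 0.0113
grip_force: 39.2
```

Run:
```python
from h import *
o=ctrl.get_obs(); print(o['opening'],o['contact_force'],o['wrist_torque'])
a=ctrl.get_image('wrist')[0]
b=ctrl.get_image('side')[0]
cv2.imwrite('pics/g1.png',cv2.resize(np.hstack([a,b]),(800,300)))
to([.50,.02,.26],pose(92,0)); to([.50,.02,.26],pose(92,-50))
```

```text
0.011258851611877917 [-0.19643342 -0.18459009 -1.49805731] [ 0.01664966  0.04558257 -0.02800003]
row [-0.1548, 0.4418, 0.0015, -0.0013, 0.0021, -0.9709]
row [-0.1548, 0.4418, 0.0015, -0.4423, 0.4233, -0.9027]
```

View pics/g1.png

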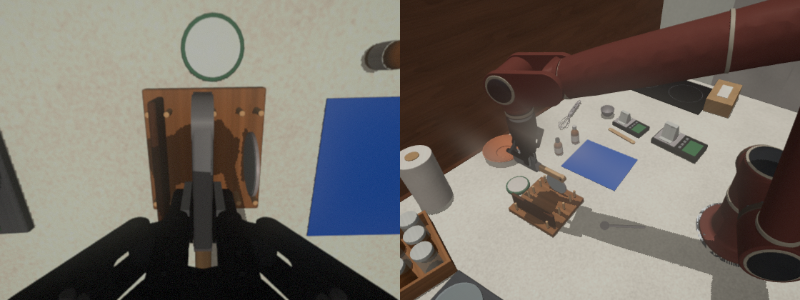

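The grip holds the blade cleanly, with the spatula straight between the fingers and clear of the rack. I'll carry it to the mat.

>>> apply_moves(rows=[-0.03, 0.08, 0, 0, 0, -0.09, -0.06, 0.16, 0, 0, 0, -0.18, -0.09, 0.24, 0, 0, 0, -0.27, -0.12, 0.32, 0, 0, 0, -0.36, -0.15, 0.4, 0, 0, 0, -0.45, -0.155, 0.44, 0, 0, 0, -0.54, -0.155, 0.44, 0, 0, 0, -0.63, -0.155, 0.44, 0, 0, 0, -0.72, -0.155, 0.44, 0, 0, 0, -0.81, -0.155, 0.44, 0, 0, 0, -0.9, -0.155, 0.44, 0, 0, 0, -0.97, -0.155, 0.44, 0, 0, 0, -0.97, -0.155, 0.44, 0, 0, 0, -0.97])

```text
t: 6.05
tool_pos: [0.5001, 0.0214, 0.2609]
tool_rot: [-2.185, -2.254, 0.003]
contact_force: [-0.1, -0.9, -0.1]
opening: 0.0111
grip_force: 39.3
```

Run:
```python
from h import *
o=ctrl.get_obs(); print(o['q'].round(2))
K,R,c=cam('scene'); X=plane(np.array([[220,194],[291,191],[306,257],[224,260.]]),.003,K,R,c); print(X.round(3))
M=pose(94,-50); z=M[:,2]; print(z)
for h in (.12,.055):
    G=np.array([.53,.035,h]); to(G-.054*z,M)
```

```text
[-0.11 -0.22  1.94  0.    1.42 -0.14]
[[ 0.412 -0.093  0.003]
 [ 0.405  0.094  0.003]
 [ 0.644  0.108  0.003]
 [ 0.646 -0.07   0.003]]
[ 0.7641784   0.05343656 -0.64278761]
row [0.0184, -0.0179, 0.1771, -0.5573, 0.0104, -0.0231]
row [0.0183, -0.0176, 0.2854, -0.5573, 0.0104, -0.0231]
```

>>> apply_moves(rows=[0.018, -0.018, 0.03, -0.09, 0, -0.01, 0.018, -0.018, 0.06, -0.18, 0, -0.02, 0.018, -0.018, 0.09, -0.27, 0, -0.023, 0.018, -0.018, 0.12, -0.36, 0, -0.023, 0.018, -0.018, 0.15, -0.45, 0, -0.023, 0.018, -0.018, 0.177, -0.54, 0.01, -0.023, 0.018, -0.018, 0.177, -0.557, 0.01, -0.023, 0.018, -0.018, 0.177, -0.557, 0.01, -0.023, 0.018, -0.018, 0.177, -0.557, 0.01, -0.023])

```text
t: 6.95
tool_pos: [0.4897, 0.0317, 0.1564]
tool_rot: [1.648, 1.77, 0.827]
contact_force: [0.2, 0.1, 0.5]
opening: 0.0111
grip_force: 39.6
```

Run:
```python
from h import *
o=ctrl.get_obs(); M=Rn.from_rotvec(o['tool_rot']).as_matrix(); print(o['q'].round(2),'grasp',o['tool_pos']+.054*M[:,2], M[:,2])
im,d,P=cloud('scene'); z=P[...,2]; m=(P[...,0]>.48)&(P[...,0]<.66)&(P[...,1]>-.12)&(P[...,1]<.14)&(z>.02)
print(np.percentile(z[m],[0,1,5,50]))
cv2.imwrite('pics/t1.png',cv2.resize(im[120:300,180:350],(680,600)))
to(np.array([.53,.035,.043])-.054*pose(94,-50)[:,2],pose(94,-50))
```

```text
[-0.16 -0.49  2.46  0.53  0.36 -0.66] grasp [0.53101736 0.03467451 0.12179257] [ 0.76507877  0.0545066  -0.64162568]
[0.09024748 0.09463131 0.09976148 0.11814666]
row [0.001, -0.1036, 0.0831, 0.0019, -0.0005, 0.0011]
```

View pics/t1.png

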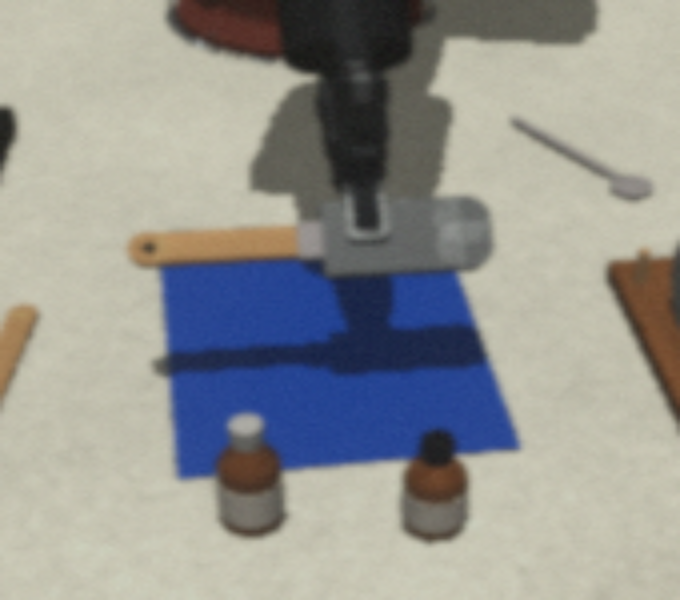

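The blade is held tilted about 50° above the mat, with its lower edge 31 mm below the grasp point and the bottles clear. I'll lower it and release.

>>> apply_moves(rows=[0, -0.035, 0.028, 0, 0, 0, 0, -0.07, 0.056, 0, 0, 0, 0, -0.095, 0.076, 0, 0, 0, 0, -0.109, 0.0875, 0, 0, 0, 0, -0.109, 0.0875, 0, 0, 0, 0, -0.109, 0.0875, 0, 0, 0])

```text
t: 7.6
tool_pos: [0.4891, 0.0315, 0.0736]
tool_rot: [1.646, 1.77, 0.828]
contact_force: [0.3, 0.3, -0.7]
opening: 0.0118
grip_force: 39.6
```

>>> apply_moves(rows=[0, 0, 0, 0, 0, 0, 0, 0, 0, 0, 0, 0, 0, 0, 0, 0, 0, 0, 0, 0, 0, 0, 0, 0, 0, 0, 0, 0, 0, 0], grip=0.28)

```text
t: 8.1
tool_pos: [0.4882, 0.0315, 0.0728]
tool_rot: [1.646, 1.77, 0.827]
contact_force: [-0.0, -0.7, -0.4]
opening: 0.0239
grip_force: 0.2
```

>>> apply_moves(rows=[0, 0, -0.02, 0, 0, 0, 0, 0, -0.04, 0, 0, 0, 0, 0, -0.06, 0, 0, 0, 0, 0, -0.08, 0, 0, 0, 0, 0, -0.08, 0, 0, 0])

```text
t: 8.6
tool_pos: [0.4513, 0.0288, 0.1043]
tool_rot: [1.644, 1.769, 0.828]
contact_force: [-0.2, 0.2, -0.1]
opening: 0.0236
grip_force: 0.0
```

Run:
```python
from h import *
o=ctrl.get_obs(); M=Rn.from_rotvec(o['tool_rot']).as_matrix(); print(o['q'].round(2),o['tool_pos'])
im,d,P=cloud('scene'); z=P[...,2]; m=(P[...,0]>.44)&(P[...,0]<.66)&(P[...,1]>-.12)&(P[...,1]<.16)&(z>.007)
print(np.percentile(z[m],[1,5,50,90,99]))
cv2.imwrite('pics/t2.png',cv2.resize(im[120:300,180:350],(680,600)))
```

```text
[-0.2  -0.51  2.57  0.77  0.3  -0.92] [0.45126021 0.02882929 0.10432542]
[0.0079084  0.0099299  0.01383456 0.14707784 0.16587898]
```

View pics/t2.png

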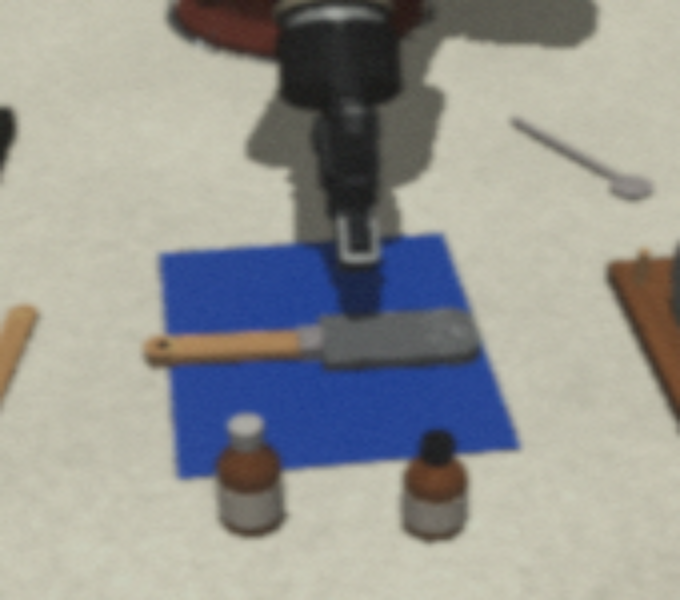

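The spatula lies flat on the mat with the fingers clear of it. I'll untilt and rise for a look from above.

Run:
```python
from h import *
to([.47,.02,.16],pose(94,-45));to([.50,.02,.27],pose(94,0))
```

```text
row [-0.017, 0.0907, -0.0368, 0.0585, -0.0002, 0.0017]
row [-0.021, 0.2636, -0.1156, 0.5585, 0.0005, 0.0017]
```

>>> apply_moves(rows=[-0.01, 0.05, -0.02, 0.03, 0, 0, -0.017, 0.09, -0.037, 0.06, 0, 0, -0.018, 0.13, -0.055, 0.15, 0, 0, -0.02, 0.18, -0.075, 0.24, 0, 0, -0.02, 0.23, -0.1, 0.33, 0, 0, -0.021, 0.264, -0.116, 0.42, 0, 0, -0.021, 0.264, -0.116, 0.51, 0, 0, -0.021, 0.264, -0.116, 0.5585, 0, 0, -0.021, 0.264, -0.116, 0.5585, 0, 0, -0.021, 0.264, -0.116, 0.5585, 0, 0], grip=0.9)

```text
t: 9.65
tool_pos: [0.5004, 0.0203, 0.2682]
tool_rot: [-2.138, -2.299, 0.003]
contact_force: [-0.0, 0.5, -0.2]
opening: 0.0769
grip_force: 0.0
```

Run:
```python
from h import *
o=ctrl.get_obs(); print(o['q'].round(2),o['tool_pos'],o['dq'].round(3))
im,d,P=cloud('wrist'); np.savez('w2.npz',im=im,d=d,P=P); cv2.imwrite('pics/w2.png',im); z=P[...,2]
v,u=np.mgrid[:420,:560]
m=(P[...,0]>.44)&(P[...,0]<.64)&(P[...,1]>-.13)&(P[...,1]<.17)&(z>.009)&(z<.022)
n,L,st,_=cv2.connectedComponentsWithStats(m.astype(np.uint8)); i=1+st[1:,4].argmax(); m=L==i
K,R,c=cam('wrist'); X=plane(np.argwhere(m)[:,::-1].astype(float),.015,K,R,c)[:,:2]
print(m.sum(),st[i],np.percentile(z[m],[2,50,98]))
A=X-X.mean(0); w=np.linalg.svd(A,full_matrices=False)[2][0]; w*=np.sign(w[1])
nn=np.array([-w[1],w[0]]); s=X@w; t=X@nn
print('ang',np.degrees(np.arctan2(w[1],w[0])),'len',np.ptp(s))
mid=(s.min()+s.max())/2
for lo,hi in[(-90,-60),(-60,-20),(15,40),(40,75)]:
    k=(s-mid>lo/1e3)&(s-mid<hi/1e3); print(lo,hi,'width',np.ptp(t[k]).round(4),'ctr',((t[k].max()+t[k].min())/2).round(4))
k=(s-mid>.01)&(s-mid<.08); tc=(t[k].max()+t[k].min())/2
print('origin',mid*w+tc*nn,'balance pt',(mid+.028)*w+tc*nn, w)
```

```text
[-0.11 -0.22  1.93 -0.    1.44 -0.18] [0.50042408 0.02027998 0.2681958 ] [-0.005 -0.031  0.025 -0.008  0.005  0.005]
6206 [ 290  101   53  181 6206] [0.01239923 0.01420889 0.0157171 ]
ang 93.02817460383719 len 0.198845348356877
-90 -60 width 0.0218 ctr -0.5311
-60 -20 width 0.0218 ctr -0.5311
15 40 width 0.0497 ctr -0.5311
40 75 width 0.0496 ctr -0.531
origin [0.53161009 0.00335737] balance pt [0.53013093 0.03131827] [-0.05282702  0.99860368]
```

Run:
```python
from h import *
print(ctrl.tip_extent)
for f,tp,tr in [('w2',None,None)]:
    g=np.load(f+'.npz'); o=ctrl.get_obs(); M=Rn.from_rotvec(o['tool_rot']).as_matrix()
    Q=(g['P']-o['tool_pos'])@M; m=(g['d']>0)&(Q[...,2]<.12)&(Q[...,2]>.02)&(abs(Q[...,0])<.03)
    q=Q[m]; print(m.sum(),np.percentile(q[:,2],[50,90,99,100]),np.ptp(q[:,1]))
    for s in(-1,1):
        k=(q[:,1]*s>0); a=q[k]; print(s,a[a[:,2].argsort()[-5:]].round(4).tolist(), abs(a[:,1]).min())
```

```text
0.0726
5837 [0.03829869 0.05535411 0.06208749 0.06426755] 0.1230932105329538
-1 [[0.0044, -0.0381, 0.0634], [-0.0011, -0.038, 0.0634], [0.0049, -0.038, 0.0634], [-0.0084, -0.0382, 0.0635], [-0.0009, -0.0382, 0.0641]] 0.037330074407908045
1 [[0.0052, 0.0389, 0.0636], [-0.0074, 0.039, 0.0637], [-0.0097, 0.0392, 0.0638], [-0.0016, 0.0391, 0.0641], [-0.0011, 0.0391, 0.0643]] 0.03826221488764698
```

Run:
```python
from h import *
to([.5301,.0313,.13],pose(93.03)); to([.5301,.0313,.0755],pose(93.03))
```

```text
row [0.0147, 0.052, 0.2304, -0.0016, -0.0001, 0.0126]
row [0.0147, 0.0523, 0.3212, -0.0016, -0.0001, 0.0126]
```

>>> apply_moves(rows=[0.0147, 0.052, 0.08, -0.0016, 0, 0.0126, 0.0147, 0.052, 0.16, -0.0016, 0, 0.0126, 0.0147, 0.052, 0.23, -0.0016, 0, 0.0126, 0.0147, 0.052, 0.27, -0.0016, 0, 0.0126, 0.0147, 0.052, 0.3, -0.0016, 0, 0.0126, 0.0147, 0.052, 0.32, -0.0016, 0, 0.0126, 0.0147, 0.052, 0.321, -0.0016, 0, 0.0126, 0.0147, 0.052, 0.321, -0.0016, 0, 0.0126, 0.0147, 0.052, 0.321, -0.0016, 0, 0.0126, 0.0147, 0.052, 0.321, -0.0016, 0, 0.0126, 0.0147, 0.052, 0.321, -0.0016, 0, 0.0126])

```text
t: 10.8
tool_pos: [0.5308, 0.0307, 0.0778]
tool_rot: [2.161, 2.277, 0.001]
contact_force: [-0.4, -0.6, -0.5]
opening: 0.0771
grip_force: 0.0
```

>>> apply_moves(rows=[0, 0, 0, 0, 0, 0, 0, 0, 0, 0, 0, 0, 0, 0, 0, 0, 0, 0, 0, 0, 0, 0, 0, 0, 0, 0, 0, 0, 0, 0], grip=0.4, grip_force=30)

```text
t: 11.3
tool_pos: [0.5306, 0.0308, 0.0772]
tool_rot: [2.162, 2.277, -0.0]
contact_force: [-0.3, 0.1, 4.8]
opening: 0.0489
grip_force: 31.8
```

>>> apply_moves(rows=[0, 0, -0.02, 0, 0, 0, 0, 0, -0.08, 0, 0, 0, 0, 0, -0.15, 0, 0, 0, 0, 0, -0.22, 0, 0, 0, 0, 0, -0.3, 0, 0, 0, 0, 0, -0.35, 0, 0, 0, 0, 0, -0.37, 0, 0, 0, 0, 0, -0.37, 0, 0, 0, 0, 0, -0.37, 0, 0, 0, 0, 0, -0.37, 0, 0, 0, 0, 0, -0.37, 0, 0, 0])

```text
t: 12.4
tool_pos: [0.5293, 0.0311, 0.2962]
tool_rot: [-2.161, -2.277, 0.005]
contact_force: [-0.3, 0.0, -1.6]
opening: 0.0491
grip_force: 31.7
```

Run:
```python
from h import *
o=ctrl.get_obs(); print(o['opening'],o['contact_force'],o['wrist_torque'],o['q'].round(2))
to([.50,-.20,.30],pose(86))
```

```text
0.04909558905440273 [-0.28992516  0.03648897 -1.64150656] [ 0.02750527  0.02527707 -0.02518751] [-0.08 -0.17  1.84 -0.    1.48 -0.13]
row [-0.382, -0.0688, -0.0059, -0.0026, 0.0005, 0.0776]
```

>>> apply_moves(rows=[-0.08, -0.015, 0, 0, 0, 0.02, -0.16, -0.03, 0, 0, 0, 0.04, -0.24, -0.045, 0, 0, 0, 0.06, -0.31, -0.06, 0, 0, 0, 0.078, -0.36, -0.068, 0, 0, 0, 0.078, -0.382, -0.069, -0.006, 0, 0, 0.078, -0.382, -0.069, -0.006, 0, 0, 0.078, -0.382, -0.069, -0.006, 0, 0, 0.078, -0.382, -0.069, -0.006, 0, 0, 0.078, -0.382, -0.069, -0.006, 0, 0, 0.078])

```text
t: 13.4
tool_pos: [0.5009, -0.1988, 0.3024]
tool_rot: [2.296, 2.144, -0.001]
contact_force: [-0.1, -0.5, -1.1]
opening: 0.0484
grip_force: 31.7
```

Run:
```python
from h import *
o=ctrl.get_obs(); print(o['tool_pos'],o['dq'].round(3))
im,d,P=cloud('wrist'); np.savez('w3.npz',im=im,d=d,P=P,tp=o['tool_pos'],tr=o['tool_rot']); cv2.imwrite('pics/w3.png',im)
```

```text
[ 0.50091286 -0.19876295  0.30239905] [-0.002  0.001 -0.001 -0.002 -0.002 -0.002]
```

View pics/w3.png

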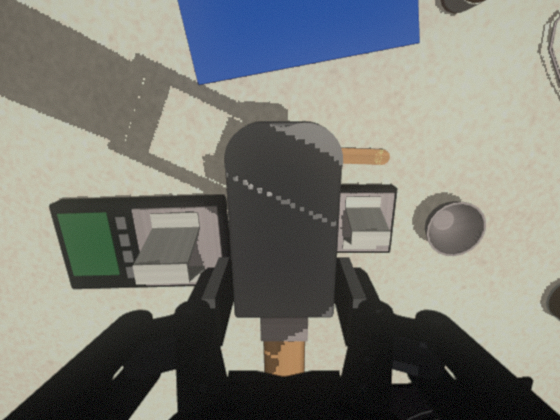

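The spatula hides part of the small scale's ridge (340–390, 195–250), so I'll shift sideways for a clear look.

>>> apply_moves(rows=[0, -0.04, 0, 0, 0, 0, 0, -0.08, 0, 0, 0, 0, 0, -0.12, 0, 0, 0, 0, 0, -0.12, 0, 0, 0, 0, 0, -0.12, 0, 0, 0, 0, 0, -0.12, 0, 0, 0, 0])

```text
t: 14.05
tool_pos: [0.4295, -0.1948, 0.3028]
tool_rot: [2.296, 2.141, -0.0]
contact_force: [0.1, -0.0, -1.2]
opening: 0.0487
grip_force: 31.8
```

Run:
```python
from h import *
o=ctrl.get_obs(); print(o['tool_pos'],o['dq'].round(3))
im,d,P=cloud('wrist'); np.savez('w4.npz',im=im,d=d,P=P,tp=o['tool_pos'],tr=o['tool_rot']); cv2.imwrite('pics/w4.png',im)
K,R,c=cam('wrist')
def rect(P,m,n,h=None,cm=(K,R,c)):
    L=cv2.connectedComponentsWithStats(m.astype(np.uint8))
    i=1+L[2][1:,4].argmax(); m=L[1]==i
    X=plane(np.argwhere(m)[:,::-1].astype(float),h,*cm)[:,:2] if h else P[m][:,:2]
    r=cv2.minAreaRect((X*1000).astype(np.float32)); print(n,m.sum(),np.round(r[0],1),np.round(r[1],1),round(r[2],2),'z',np.percentile(P[m][:,2],[5,50,95]).round(4),L[2][i])
for n in ['wrist','scene','side']:
    PP=P if n=='wrist' else np.load(n+'0.npz')['P']; z=PP[...,2]
    box=(PP[...,0]>.46)&(PP[...,0]<.65)&(PP[...,1]>-.33)&(PP[...,1]<-.195)
    rect(PP,box&(z>.060)&(z<.075),n+' crest',.066,cam(n))
    rect(PP,box&(z>.063)&(z<.075),n+' crest.063',.066,cam(n))
    rect(PP,box&(z>.010)&(z<.075),n+' scale pts')
# spatula in hand
M=Rn.from_rotvec(o['tool_rot']).as_matrix(); Q=(P-o['tool_pos'])@M
m=(abs(Q[...,1])<.028)&(Q[...,0]>-.02)&(Q[...,2]>.04)&(Q[...,2]<.1)
q=Q[m]; print('tip tool x',np.percentile(q[:,0],[99,99.8,100]),'top z',np.percentile(q[:,2],[5,50,95]))
for a in(.03,.045,.06): 
    k=abs(q[:,0]-a)<.006; print(a,q[k][:,1].min(),q[k][:,1].max(),np.median(q[k][:,2]))
```

```text
[ 0.42948648 -0.19476825  0.30282672] [ 0.     0.01  -0.005  0.     0.003 -0.002]
wrist crest 657 [ 586.6 -259.6] [18.3 42.5] 85.92 z [0.0611 0.0651 0.0663] [416 227  43  17 657]
wrist crest.063 574 [ 587.2 -260.2] [17.1 41.3] 85.92 z [0.0638 0.0652 0.0664] [418 228  41  16 574]
wrist scale pts 7750 [ 560.  -259.4] [ 84.8 137.7] 86.09 z [0.0161 0.0197 0.0649] [ 337  184  122   68 7750]
scene crest 117 [ 594.1 -259.9] [18.2 41.4] 87.89 z [0.0607 0.0638 0.0653] [128 218  13  14 117]
scene crest.063 84 [ 592.5 -260.6] [16.  39.1] 84.74 z [0.0631 0.0642 0.0654] [128 218  13  13  84]
scene scale pts 1737 [ 556. -259.] [ 86.1 153.3] 85.76 z [0.0134 0.0186 0.0628] [ 115  209   55   47 1737]
side crest 65 [ 586.5 -255.8] [26.  45.3] 84.44 z [0.0609 0.0665 0.0688] [309 154  13   9  65]
side crest.063 53 [ 587.4 -258.1] [21.7 43. ] 84.44 z [0.0639 0.0669 0.069 ] [309 154  13   8  53]
side scale pts 915 [ 552.  -256.3] [ 89.5 150.7] 86.5 z [0.0136 0.0216 0.0649] [297 154  53  38 915]
tip tool x [0.07168649 0.07240578 0.07253302] top z [0.05793773 0.06293427 0.06397903]
0.03 -0.024985712301184366 0.025130484370337908 0.06296927018188742
0.045 -0.025152430457521528 0.025077446798214144 0.06295959887772155
0.06 -0.02485557357485329 0.024927548409001334 0.06293680608337884
```

View pics/w4.png

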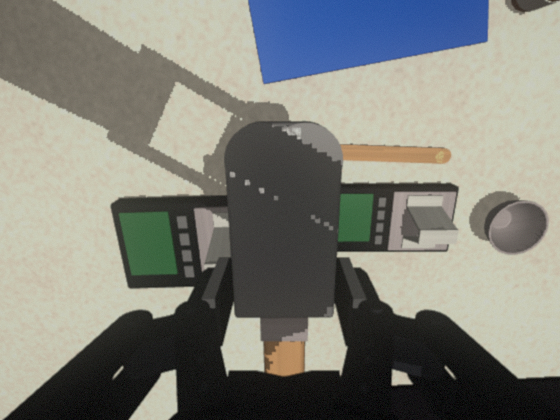

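The crest is at (0.587, -0.260) with the scale's yaw at -4.1°. All three views agree within their calibration. The spatula sits squarely in the hand, gripped at x of about +27.5 mm. I'll go above the ridge.

Run:
```python
from h import *
to([.5872,-.2607,.30],pose(85.95));to([.5872,-.2607,.165],pose(85.95))
```

```text
row [-0.0912, 0.2698, 0.0048, 0.0005, 0.0007, 0.0006]
row [-0.091, 0.2697, 0.2298, 0.0005, 0.0007, 0.0006]
```

>>> apply_moves(rows=[-0.03, 0.07, 0, 0, 0, 0, -0.06, 0.14, 0, 0, 0, 0, -0.08, 0.21, 0, 0, 0, 0, -0.091, 0.26, 0, 0, 0, 0, -0.091, 0.27, 0, 0, 0, 0, -0.091, 0.27, 0.05, 0, 0, 0, -0.091, 0.27, 0.1, 0, 0, 0, -0.091, 0.27, 0.15, 0, 0, 0, -0.091, 0.27, 0.2, 0, 0, 0, -0.091, 0.27, 0.23, 0, 0, 0, -0.091, 0.27, 0.23, 0, 0, 0, -0.091, 0.27, 0.23, 0, 0, 0, -0.091, 0.27, 0.23, 0, 0, 0])

```text
t: 15.4
tool_pos: [0.5878, -0.2616, 0.1671]
tool_rot: [2.295, 2.139, 0.001]
contact_force: [1.0, 0.3, -0.5]
opening: 0.0487
grip_force: 31.8
```

Run:
```python
from h import *
o=ctrl.get_obs(); print(o['tool_pos'],o['contact_force'],o['dq'].round(3)); to([.5872,-.2607,.1425],pose(85.95))
# residual view: spatula height from side camera
im,d,P=cloud('side'); z=P[...,2]; m=(P[...,1]>-.25)&(P[...,1]<-.195)&(P[...,0]>.56)&(P[...,0]<.615)&(z>.03)
print(m.sum(),np.percentile(z[m],[1,5,50,95]),np.median(P[m],0))
```

```text
[ 0.58778773 -0.26158708  0.16712882] [ 1.0303999   0.25193798 -0.45637197] [-0.001 -0.006 -0.004  0.001 -0.002  0.   ]
row [0.0015, -0.0012, 0.041, 0.0024, 0.0017, 0.0002]
1234 [0.03449856 0.0486833  0.25553145 0.40583351] [ 0.58523595 -0.22796487  0.25553145]
```

>>> apply_moves(rows=[0.0015, -0.001, 0.01, 0.002, 0.0017, 0, 0.0015, -0.001, 0.02, 0.002, 0.0017, 0, 0.0015, -0.001, 0.03, 0.002, 0.0017, 0, 0.0015, -0.001, 0.037, 0.002, 0.0017, 0, 0.0015, -0.001, 0.04, 0.002, 0.0017, 0, 0.0015, -0.001, 0.04, 0.002, 0.0017, 0, 0.0015, -0.001, 0.04, 0.002, 0.0017, 0, 0.0015, -0.001, 0.04, 0.002, 0.0017, 0])

```text
t: 16.25
tool_pos: [0.5862, -0.2601, 0.1406]
tool_rot: [-2.296, -2.14, 0.001]
contact_force: [-1.6, 0.3, -1.0]
opening: 0.049
grip_force: 31.8
```

>>> apply_moves(rows=[0, 0, 0.001, 0, 0, 0, 0, 0, 0.001, 0, 0, 0, 0, 0, 0.001, 0, 0, 0, 0, 0, 0.001, 0, 0, 0])

```text
t: 16.65
tool_pos: [0.5863, -0.2601, 0.1404]
tool_rot: [-2.296, -2.14, 0.001]
contact_force: [-0.5, 0.5, 1.6]
opening: 0.0489
grip_force: 32.0
```

>>> apply_moves(rows=[0, 0, 0.001, 0, 0, 0, 0, 0, 0.001, 0, 0, 0, 0, 0, 0.001, 0, 0, 0, 0, 0, 0.001, 0, 0, 0])

```text
t: 17.05
tool_pos: [0.5863, -0.2601, 0.1403]
tool_rot: [-2.296, -2.14, 0.001]
contact_force: [-3.8, 0.9, 5.0]
opening: 0.0488
grip_force: 32.5
```

>>> apply_moves(rows=[0, 0, -0.001, 0, 0, 0, 0, 0, -0.001, 0, 0, 0, 0, 0, -0.001, 0, 0, 0])

```text
t: 17.35
tool_pos: [0.5863, -0.2601, 0.1403]
tool_rot: [-2.296, -2.14, 0.001]
contact_force: [-1.7, -0.0, 2.8]
opening: 0.049
grip_force: 32.3
```

>>> apply_moves(rows=[0, 0, 0, 0, 0, 0, 0, 0, 0, 0, 0, 0, 0, 0, 0, 0, 0, 0, 0, 0, 0, 0, 0, 0], grip=0.64, grip_force=20)

```text
t: 17.75
tool_pos: [0.586, -0.26, 0.1397]
tool_rot: [-2.296, -2.139, 0.001]
contact_force: [0.3, -0.1, 0.9]
opening: 0.0546
grip_force: 0.0
```

Run:
```python
from h import *
o=ctrl.get_obs(); M=Rn.from_rotvec(o['tool_rot']).as_matrix(); print(o['opening'],o['contact_force'])
im,d,P=cloud('wrist'); Q=(P-o['tool_pos'])@M
for a in(.03,.045,.06,.068):
    k=(abs(Q[...,0]-a)<.005)&(Q[...,2]<.11)&(Q[...,2]>.04)&(abs(Q[...,1])<.03); q=Q[k]; w=P[k]; print(a,k.sum(),q[:,1].min(),q[:,1].max(),'worldz',np.median(w[:,2]))
    for s in(-.018,.018): print('  ',s,np.median(w[abs(q[:,1]-s)<.004][:,2]))
```

```text
0.05458888223907304 [ 0.29236732 -0.08442652  0.92656127]
0.03 2312 -0.02472452046628535 0.025335509758314455 worldz 0.07721787301493592
   -0.018 0.07730040176273668
   0.018 0.07723058155016657
0.045 2573 -0.024800949273236186 0.025300829238845766 worldz 0.07723343853787767
   -0.018 0.07721119852118377
   0.018 0.07724178840422061
0.06 2817 -0.024829460946737138 0.025171616516600246 worldz 0.07722138463265463
   -0.018 0.07720790519193882
   0.018 0.07724862490189754
0.068 2324 -0.023174778092862607 0.02354784107091723 worldz 0.07713041015689578
   -0.018 0.0771845132011175
   0.018 0.07716943050720368
```

It is balanced and level, with the top face at 77.2 mm everywhere. I'll open wider and withdraw straight up.

>>> apply_moves(rows=[0, 0, 0, 0, 0, 0, 0, 0, 0, 0, 0, 0, 0, 0, 0, 0, 0, 0, 0, 0, 0, 0, 0, 0], grip=0.85)

```text
t: 18.2
tool_pos: [0.5862, -0.2601, 0.1401]
tool_rot: [-2.296, -2.14, 0.001]
contact_force: [-0.6, 0.5, -0.5]
opening: 0.073
grip_force: 0.0
```

>>> apply_moves(rows=[0, 0, -0.01, 0, 0, 0, 0, 0, -0.03, 0, 0, 0, 0, 0, -0.06, 0, 0, 0, 0, 0, -0.1, 0, 0, 0, 0, 0, -0.15, 0, 0, 0, 0, 0, -0.2, 0, 0, 0, 0, 0, -0.22, 0, 0, 0, 0, 0, -0.22, 0, 0, 0, 0, 0, -0.22, 0, 0, 0, 0, 0, -0.22, 0, 0, 0])

```text
t: 19.2
tool_pos: [0.5857, -0.2599, 0.2697]
tool_rot: [-2.294, -2.137, 0.003]
contact_force: [-0.3, -0.0, 0.1]
opening: 0.0726
grip_force: 0.0
```

Run:
```python
from h import *
im,d,P=cloud('wrist'); z=P[...,2]
m=(P[...,0]>.54)&(P[...,0]<.63)&(P[...,1]>-.40)&(P[...,1]<-.14)&(z>.068)&(z<.09)
Q=P[m]; r=cv2.minAreaRect((Q[:,:2]*1000).astype(np.float32)); print(m.sum(),r)
A=np.c_[Q[:,:2]-Q[:,:2].mean(0),np.ones(len(Q))]; print(np.linalg.lstsq(A,Q[:,2],rcond=None)[0])
```

```text
8715 ((584.346435546875, -287.0728759765625), (199.30162048339844, 50.09927749633789), 86.12742614746094)
[0.00084471 0.00013958 0.07718114]
```

The spatula is level, square across the ridge and free of the gripper, so I'm handing the job in.

```bash
python3 -c "
from station import ctrl
print(ctrl.finish_job())"
```

```text
the job is handed in; nothing more can be done
None
```

The spatula was laid flat on the mat and let go, then picked up and set on the small scale's ridge; the last check before hand-in, at about 19 s, showed it balanced level and square with the gripper clear, but the verdict itself was not shown.

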